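# Make up the moisture-test kit and the ash-test kit

## Robot

A 7-joint arm with a two-finger parallel gripper is mounted at the origin on a cart in front of the work surface, level with it; the furniture and walls round the work are solid. World frame = base frame: x ahead of the robot, y to its left, z up, the work surface at z = 0. Lengths are in mm, angles in rad, forces in N, time in s.
With the tool pointing down it reaches from about 425 to 875 mm from the base axis. Payload 9.9 kg.
Tool frame: the origin (TCP) lies midway between the tips of the shut fingers; the grasp point (between the pads) lies 19 mm behind it; z points along the fingers, y is the line along which they close (so a half turn about z gives the same grasp; the last joint's range is limited). The gripper opens to 85 mm and grips with 20 to 120 N. Pads are 22 mm wide; open, the fingers measure 114 mm over their backs; the gripper's body (76 mm by 85 mm) begins 54 mm behind the grasp point. The pads swing forward as they close: fully open they stand 13 mm farther back than shut.
Start: joints at [1.023, 0.576, 0.025, 1.437, -0.015, 1.129, -0.057], TCP at [301.966, -603.693, 208.289] pointing down, gripper open.
Joint ranges: [-2.76, 2.76], [-0.34, 2.15], [-1.52, 1.57], [0.19, 2.46], [-1.09, 4.23], [0.17, 1.99], [-2.82, 2.82]. Speed limits (rad/s): [2.22, 2.22, 3.01, 3.01, 3.14, 3.14, 3.14].

## Interface

Orientations are given as a 3x3 rotation matrix whose columns are the frame's x, y, z axes.
In Python, from station import get_state, capture, manip gives the robot as it stands. The module is installed in compiled form; this text tells all that it offers.
- The arm moves only by the shell command python3 -m handwheel 'ROWS' [OPENING]. ROWS is JSON, a list of rows, each a list of 6 numbers: the shift along the tool's x, y, z normalised to -1 to 1, where 1 is 200 mm, then the turn, a rotation vector about the tool's x, y, z normalised to -1 to 1, where 1 is 90 degrees. A call has 1 to 10 rows; each row shifts and turns the commanded pose from where the row before left it, along the tool's axes as they then stand; what a row does not reach is not made up. A row lasts 1/8 s, in which the tool goes at most 62.5 mm and 10.7 degrees, less where a joint would pass 70% of its speed; a pose out of reach is approached as far as the arm can. A call with a number of a shift or a turn outside -1 to 1 is refused whole. A call with a gripper value outside its range is refused whole. OPENING is the opening, from 0 (shut) to 1 (fully open), set as the call begins (- or left out, the last holds). The fingers move at their own pace and stop on an object; the grip force is fixed at half the most. Time passes only in rows, so rows that do not move let the fingers close. It gives the time, the measured TCP pose, the force, the opening and the grip force at its end, in the units of the state.
- get_state(): the state, without advancing time (a new reading comes with each control period).
- capture(name): name is "scene" or "top" or "wrist"; returns a dict with "img" (480x640x3 uint8, red, green, blue), "fx", "fy", "cx", "cy" (pixels), "view" (4x4, takes a point from world to camera coordinates); the wrist camera has in their place "tool_from_camera" (4x4, takes a point from camera to tool coordinates, whose origin is the TCP and whose axes are the flange's). Camera axes: x right, y down, z forward; pixel columns grow to the right and rows downward; lengths in mm; the calibration is good to about 2 mm. The wrist camera is an equidistant fisheye: a pixel r from the principal point sees the ray r / f radians off the axis. A picture is of the moment at which its call begins: read the wrist's pose just before it. There is no depth.
- manip.job_done(): hands the job in; it is judged then, once.
The state is a dict: "clock": time; "joint_pos": joint angles; "joint_velocities": joint speeds; "tau": joint torques, N m; "tcp_pos": TCP position; "eef_rot": TCP orientation; "contact_force": force on the tool from outside, world axes, zero at the start; "torque": the same for the moment, N m; "finger_gap": finger opening in mm; "gripper_force": force on a finger pad.
Only numpy, scipy, OpenCV 4.12 (cv2) and the standard library are available. Lean on these libraries where they do the work, as an engineer would, in place of code of your own. Each camera call takes 0.05 s, during which the arm holds its last target. There are 200 camera calls.

## Task

Make up the two test kits from the stock on the bench: in the blue moisture-test tray stand the amber tablet jar in the large well and the metal calibration weight in the small one. In the yellow ash-test tray stand the white tablet jar in the large round well, the porcelain crucible in the square well and the blue-capped vial in the small round well. Everything stands upright on its well floor, set down and not dropped, and the red-capped and white-capped spare vials stay where they are.

Things in the scene. Friction and masses are not known exactly. Their poses are not given: they have to be found in the camera images.
- blue_tray: Moisture-kit tray: blue plastic bar 129 mm long (its y) x 71 wide (its x) x 16 high, fixed, white label card on its front (-x) face. Origin: centre of underside. Two flat round wells at x = 0, floors 5 mm above the underside: jar well, 59 mm across, at y = +22 mm; weight well, 38 mm across, at y = -32.5 mm.
- yellow_tray: Ash-kit tray: yellow plastic bar 192 mm long (its y) x 71 wide (its x) x 16 high, fixed, white label card on its front (-x) face. Origin: centre of underside. Three flat wells at x = 0, floors 5 mm above the underside: round jar well, 59 mm across, at y = +53.5 mm; square crucible well, 52 x 52 mm, at y = -8 mm; round vial well, 43 mm across, at y = -61.5 mm.
- amber_jar: Small brown (amber) tablet jar with a white screw cap, body 43 mm across up to about 45 mm and tapering to the shoulder above, 72 mm tall with the cap (cap 23 mm across, from 61 mm up); about 80 g. Origin: centre of its underside, z up.
- white_jar: Small white tablet jar with a white screw cap and a green band on its label, same size as the amber jar: body 43 mm across up to about 45 mm and tapering above, 72 mm tall, cap 23 mm across from 61 mm up; about 60 g. Origin: centre of its underside, z up.
- weight: Calibration weight, bare metal: cylinder 22 mm across and about 25 mm high with a knob 14 mm across on top, 38 mm tall in all, 100 g. Origin: centre of its underside, z up.
- crucible: White porcelain crucible: open cup flaring from the foot to 44 mm across at the rim, 32 mm tall, about 30 g; empty. Can be taken across the outside of its rim. Origin: centre of its underside, z up.
- blue_vial: White plastic sample vial with a BLUE screw cap, 27 mm across, 55 mm tall, about 14 g. Origin: centre of its underside, z up.
- red_vial: Spare: white plastic sample vial with a RED screw cap, 27 mm across, 55 mm tall, standing among the stock. Belongs in neither kit. Origin: centre of its underside, z up.
- white_vial: Spare: white plastic sample vial with a WHITE screw cap, 27 mm across, 55 mm tall, standing farther back. Belongs in neither kit. Origin: centre of its underside, z up.

How it is judged (in metres and radians):
At the end, for the whole second after the job is handed in: Each of the five things stands upright (within 0.12 rad), at rest and released, on the floor of its own well, within 11 mm (crucible 14 mm) of the centre of the well along each of the axes of the tray; the two spare vials stand upright within 20 mm of where they were (x of amber_jar in the frame of blue_tray between -0.011 and 0.011 m and y of amber_jar in the frame of blue_tray between 0.011 and 0.033 m and z of each of amber_jar, weight in the frame of blue_tray below 0.008 m and angle between each of amber_jar, weight, white_jar, crucible, blue_vial, red_vial, white_vial's own z axis and vertical below 0.12 rad and linear speed of each of amber_jar, weight, white_jar, crucible, blue_vial below 0.02 m/s and x of weight in the frame of blue_tray between -0.011 and 0.011 m and y of weight in the frame of blue_tray between -0.0435 and -0.0215 m and x of white_jar in the frame of yellow_tray between -0.011 and 0.011 m and y of white_jar in the frame of yellow_tray between 0.0425 and 0.0645 m and z of each of white_jar, crucible, blue_vial in the frame of yellow_tray below 0.008 m and x of crucible in the frame of yellow_tray between -0.014 and 0.014 m and y of crucible in the frame of yellow_tray between -0.022 and 0.006 m and x of blue_vial in the frame of yellow_tray between -0.011 and 0.011 m and y of blue_vial in the frame of yellow_tray between -0.0725 and -0.0505 m and distance of each of red_vial, white_vial from where it was at the start of the episode below 0.02 m); the robot touches nothing.
It fails at once if a spare vial is knocked over or shifted by more than 20 mm (distance of any of red_vial, white_vial from where it was at the start of the episode above 0.02 m).
It fails at once if one of the five things is dropped: falls freely faster than 0.7 m/s (a fall of about 25 mm) ((linear speed of amber_jar above 0.7 m/s and contact force between the fingers and amber_jar below 0.05 N) or (linear speed of weight above 0.7 m/s and contact force between the fingers and weight below 0.05 N) or (linear speed of white_jar above 0.7 m/s and contact force between the fingers and white_jar below 0.05 N) or (linear speed of crucible above 0.7 m/s and contact force between the fingers and crucible below 0.05 N) or (linear speed of blue_vial above 0.7 m/s and contact force between the fingers and blue_vial below 0.05 N)).
It also fails if it takes over 128 s, if anything falls off the work surface, if the arm or the gripper's body presses on something with over 40 N, if the wrist force passes 120 N, or if a joint passes its speed limit or range.

## Working session

There is one attempt and no reset: what is moved stays moved. The work goes in short steps, Python scripts to look and compute and a shell command to move; the robot and the scene stay as the last step left them, time stands still between calls to the robot, and variables do not carry over. Pictures are saved under pics/ and viewed, at most 14 in all, crops included, and the job is handed in when it is done.

```bash
mkdir -p pics
python3 - <<'E'
from station import get_state,capture
import cv2,numpy as np
s=get_state();print(s)
for n in("scene","top"):
    c=capture(n);cv2.imwrite(f"pics/{n}0.png",c["img"][:,:,::-1]);print(n,{k:(v.tolist() if hasattr(v,'tolist') else v) for k,v in c.items() if k!="img"})
E
```

```text
{'clock': 0.0, 'joint_pos': array([ 1.02318009,  0.57649594,  0.02485488,  1.4379415 , -0.01498789,
        1.12895662, -0.05651258]), 'joint_velocities': array([ 7.24229833e-04,  6.78019365e-06, -3.67037683e-04, -3.52048176e-04,
        3.60577014e-04, -9.35886231e-04,  2.37186521e-03]), 'tau': array([ 5.68059695e-04, -7.65762734e+01,  2.25154951e+00, -2.85969490e+01,
        1.55685854e-02,  1.26839054e-02,  1.45554122e-05]), 'tcp_pos': array([ 301.74480042, -603.25140237,  207.45541188]), 'eef_rot': array([[ 8.94344031e-01,  4.47379140e-01, -8.11639798e-04],
       [ 4.47379865e-01, -8.94342944e-01,  1.39817364e-03],
       [-1.00370606e-04, -1.61355955e-03, -9.99998693e-01]]), 'contact_force': array([0.06302177, 0.40519009, 0.78406815]), 'torque': array([-0.04527104, -0.03296643,  0.04231843]), 'gripper_force': 0.0, 'finger_gap': 84.94285603019503}
scene {'fx': 496.7109276443061, 'fy': 496.7109276443061, 'cx': 315.9258689495753, 'cy': 240.023254522692, 'view': [[-0.6770203632373364, -0.735813112696269, -0.014916130403456128, 358.2295146282144], [-0.4776100097414933, 0.4546876020260072, -0.7517631695943677, 296.0844908657843], [0.5599393773942994, -0.5018348809599302, -0.6592644734059444, 1169.5239142823862], [0.0, 0.0, 0.0, 1.0]]}
top {'fx': 501.9107240984459, 'fy': 501.9107240984459, 'cx': 316.86288083238304, 'cy': 241.53397565934185, 'view': [[-0.006476385887511471, -0.9999189087489924, 0.010965051393431005, -12.999470441820902], [-0.9879383291091937, 0.0047015192297941814, -0.15477646330714004, 531.2134064090436], [0.154712359890122, -0.011835186654903995, -0.9878886648069574, 1140.250007115098], [0.0, 0.0, 0.0, 1.0]]}
```

View pics/scene0.png

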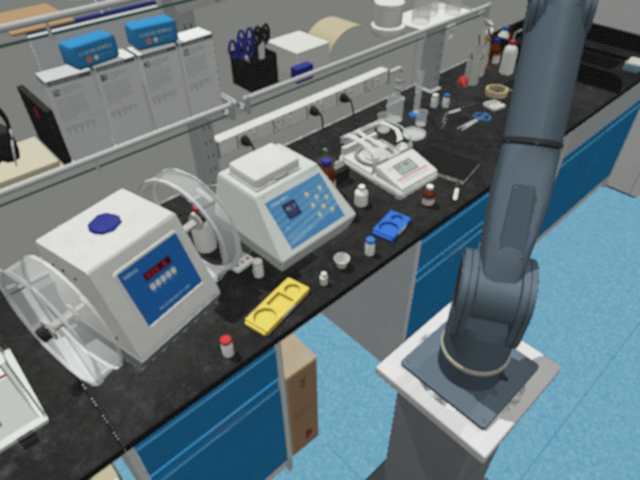

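View pics/top0.png

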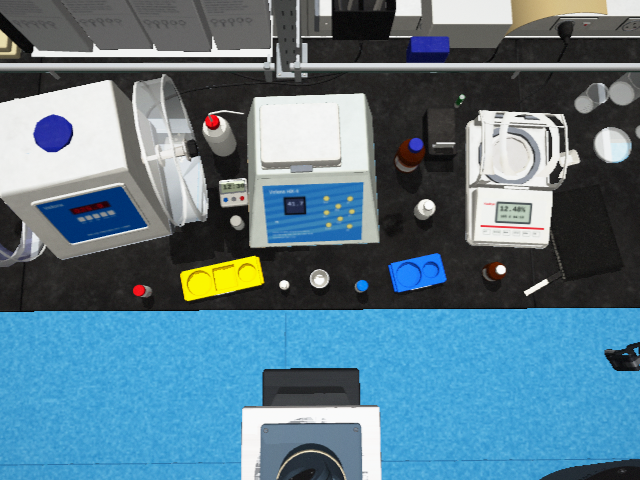

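The top view shows red vial (142,291), yellow tray (222,278), white vial (237,222), weight (284,285), crucible (319,279), blue vial (362,286), blue tray (417,272), white jar (425,209) and amber jar (495,271). I'll measure these from colour masks.

```bash
cat > h.py <<'E'
import numpy as np,cv2
from station import get_state,capture
def ray(c,u,v,z):
    V=np.array(c["view"]);R,t=V[:3,:3],V[:3,3];o=-R.T@t
    d=R.T@np.array([(u-c["cx"])/c["fx"],(v-c["cy"])/c["fy"],1]);return o+d*(z-o[2])/d[2]
def proj(c,p):
    V=np.array(c["view"]);q=V[:3,:3]@np.array(p)+V[:3,3];return np.array([q[0]/q[2]*c["fx"]+c["cx"],q[1]/q[2]*c["fy"]+c["cy"]])
E
python3 - <<'E'
from h import *
c=capture("top");im=c["img"]
hsv=cv2.cvtColor(im,cv2.COLOR_RGB2HSV)
def comp(m,box):
    x0,y0,x1,y1=box;mm=np.zeros(m.shape,np.uint8);mm[y0:y1,x0:x1]=m[y0:y1,x0:x1]
    n,l,st,ce=cv2.connectedComponentsWithStats(mm);i=1+np.argmax(st[1:,4]);return (l==i).astype(np.uint8),ce[i],st[i]
H,S,Vv=cv2.split(hsv)
for nm,lo,hi,box,z in [("yellow",20,35,(170,245,275,308),16),("blue",100,125,(380,245,455,300),16),("bluecap",95,125,(350,275,375,300),55),("redcap",0,10,(130,280,155,300),55)]:
    m=((H>=lo)&(H<=hi)&(S>120)&(Vv>60)).astype(np.uint8)
    m,ce,st=comp(m,box)
    P=cv2.findContours(m,0,2)[0][0]
    r=cv2.boxPoints(cv2.minAreaRect(P));print(nm,ce,st,ray(c,*ce,z)[:2].round(1))
    if z==16: print([ray(c,*p,z)[:2].round(1).tolist() for p in r])
m=((S<60)&(Vv>140)).astype(np.uint8)
for nm,box,z in [("crucible",(305,265,335,295),32),("weight",(276,277,294,295),38),("whitejar",(412,195,440,225),72),("amber",(482,258,510,285),72),("whitevial",(226,210,248,234),55)]:
    k,ce,st=comp(m,box);print(nm,ce,st,ray(c,*ce,z)[:2].round(1))
a=cv2.resize(im[195:305,125:325],None,fx=4,fy=4,interpolation=2);b=cv2.resize(im[195:305,325:525],None,fx=4,fy=4,interpolation=2)
cv2.imwrite("pics/z.png",np.vstack([a[:300*2],b])[:,:,::-1][:880])
cv2.imwrite("pics/z1.png",cv2.resize(np.vstack([a,b]),(545,600))[:,:,::-1])
E
```

```text
yellow [221.39355352 277.77715877] [ 180  255   85   46 2513] [449.1 210.9]
[[464.4, 314.6], [506.3, 124.1], [433.8, 107.4], [392.8, 296.2]]
blue [416.97512136 272.23725728] [ 388  253   59   40 1648] [ 459.8 -254.9]
[[481.7, -183.7], [509.9, -313.5], [437.7, -326.2], [410.2, -197.5]]
bluecap [362.21238938 284.98230088] [357 280  12  11 113] [ 427.4 -119.4]
redcap [135.         285.33333333] [134 285   3   2   3] [429.6 400.7]
crucible [319.01428571 278.29285714] [310 269  19  19 280] [445.3 -20.6]
weight [283.69444444 284.20833333] [279 280  10   9  72] [431.5  61.9]
whitejar [425.78540773 207.03862661] [417 199  18  18 233] [ 606.3 -269.2]
amber [500.40789474 269.07894737] [496 265  10   9  76] [ 460.7 -434.1]
whitevial [235.28888889 220.43333333] [230 216  11  10  90] [579.9 174.6]
```

View pics/z1.png

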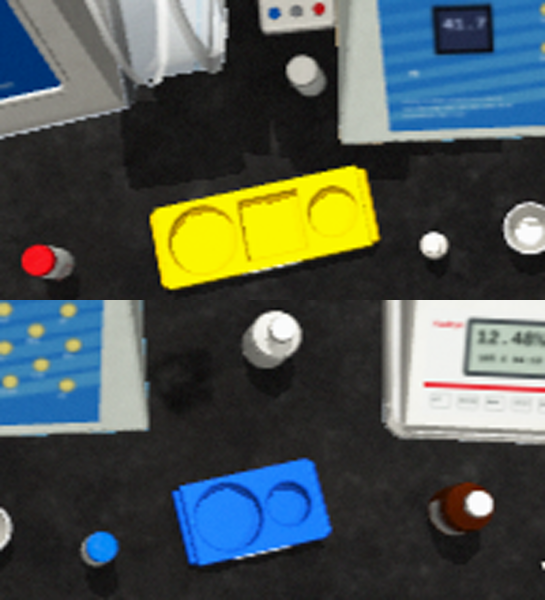

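The crops show the yellow tray's large well at +y (left), and the blue tray's too. The tray yaw is about 12.3°, so I'll align the tool with the trays.

```bash
python3 -m handwheel '[[0,0,0,0,0,-0.105],[0,0,0,0,0,-0.105],[0,0,0,0,0,-0.105],[0,0,0,0,0,-0.105],[0,0,0,0,0,-0.105],[0,0,0,0,0,-0.105],[0,0,0,0,0,-0.105],[0,0,0,0,0,-0.105],[0,0,0,0,0,0],[0,0,0,0,0,0]]' 1
cat >> h.py <<'E'
th=np.radians(12.3);ty=np.array([-np.sin(th),np.cos(th)]);tx=np.array([np.cos(th),np.sin(th)])
YT=np.array([449.2,210.7]);BT=np.array([459.9,-255.0])
T=dict(amber=(460.7,-434.1),weight=(431.5,61.9),crucible=(445.3,-20.6),bvial=(427.4,-119.4),
 amberW=BT+22*ty,weightW=BT-32.5*ty,whiteW=YT+53.5*ty,crucibleW=YT-8*ty,bvialW=YT-61.5*ty)
def go(xy,z,p=None):
    s=get_state();p=s["tcp_pos"];d=np.array([xy[0],xy[1],z])-p;R=s["eef_rot"]
    print("delta/200 tool",(R.T@d/200).round(3),"yaw err/90",round((np.arctan2(R[1,1],R[0,1])-th)/np.pi*2,4),"tcp",p.round(1),"gap",s["finger_gap"].round(1),"tilt",R[:,2].round(3))
E
python3 - <<'E'
from h import *
c=capture("top")
print(ray(c,428.9,205.3,72))
E
python3 -c "
from h import *
go(T['amber'],200)"
```

```text
clock: 1.4
tcp_pos: [301.8, -603.7, 208.1]
eef_rot: [[-0.207, 0.978, -0.0], [0.978, 0.207, 0.0], [0.0, -0.0, -1.0]]
contact_force: [0.1, 0.8, 0.5]
finger_gap: 85.0
gripper_force: 0.0
[ 610.36657658 -276.64602153   72.        ]Traceback (most recent call last):
  File "<string>", line 3, in <module>
    go(T['amber'],200)
    ~~^^^^^^^^^^^^^^^^
  File "h.py", line 14, in go
    print("delta/200 tool",(R.T@d/200).round(3),"yaw err/90",round((np.arctan2(R[1,1],R[0,1])-th)/np.pi*2,4),"tcp",p.round(1),"gap",s["finger_gap"].round(1),"tilt",R[:,2].round(3))
                                                                                                                                    ^^^^^^^^^^^^^^^^^^^^^
AttributeError: 'float' object has no attribute 'round'
```

```bash
sed -i 's/s\["finger_gap"\].round(1)/round(float(s["finger_gap"]),1)/' h.py
python3 -m handwheel '[[0.13,0.19,0,0,0,0],[0.13,0.19,0,0,0,0],[0.13,0.19,0,0,0,0],[0.13,0.19,0,0,0,0],[0.13,0.19,0,0,0,0],[0,0,0,0,0,0],[0,0,0,0,0,0]]'
python3 - <<'E'
from h import *
go(T['amber'],200)
s=get_state();c=capture("wrist");cv2.imwrite("pics/w0.png",c["img"][:,:,::-1])
print({k:np.array(v).round(3).tolist() for k,v in c.items() if k!="img"})
E
```

```text
clock: 2.33
tcp_pos: [460.0, -436.9, 208.3]
eef_rot: [[-0.21, 0.978, -0.001], [0.978, 0.21, -0.001], [-0.0, -0.001, -1.0]]
contact_force: [-0.2, 0.1, 0.1]
finger_gap: 85.2
gripper_force: 0.0
delta/200 tool [0.013 0.007 0.041] yaw err/90 -0.0021 tcp [ 460.  -436.9  208.3] gap 85.2 tilt [-0.001 -0.001 -1.   ]
{'fx': 371.648, 'fy': 371.648, 'cx': 326.404, 'cy': 243.229, 'tool_from_camera': [[0.0, -0.958, -0.285, 72.395], [1.0, 0.0, 0.0, -0.296], [-0.0, -0.285, 0.958, -164.356], [0.0, 0.0, 0.0, 1.0]]}
```

View pics/w0.png

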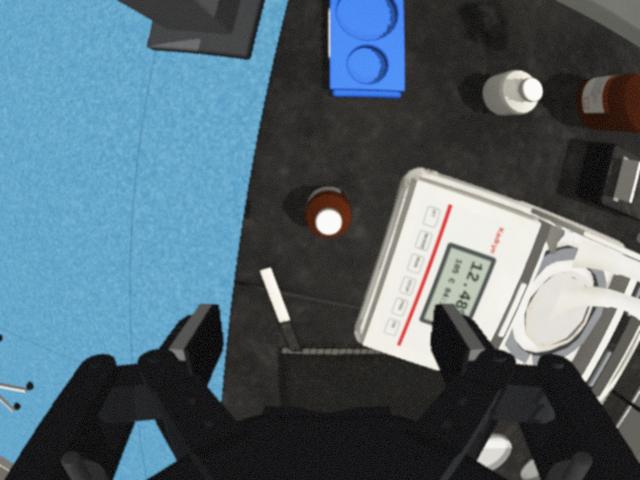

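The wrist view shows the amber cap at (329,222), the white jar cap at (530,90) and the blue tray wells at (366,66) and (367,15). I'll cross-check positions with wrist rays.

```bash
cat >> h.py <<'E'
def wray(c,s,u,v,z):
    M=np.array(c["tool_from_camera"]);x,y=(u-c["cx"])/c["fx"],(v-c["cy"])/c["fy"];r=np.hypot(x,y)+1e-9
    d=np.array([np.sin(r)*x/r,np.sin(r)*y/r,np.cos(r)]);R=s["eef_rot"]
    o=s["tcp_pos"]+R@M[:3,3];d=R@(M[:3,:3]@d);return (o+d*(z-o[2])/d[2])[:2].round(1)
E
python3 - <<'E'
from h import *
s=get_state();c=capture("wrist")
for n,u,v,z in [("amber",329,222,72),("wj",530,90,72),("bwell_w rim",366,66,16),("jar well",367,15,16),("balance left-front top",413,175,60),("bal low corner",358,335,60)]: print(n,wray(c,s,u,v,z))
print(T['weightW'],T['amberW'])
E
```

```text
amber [ 460.8 -435.9]
wj [ 608.  -279.8]
bwell_w rim [ 466.1 -292.3]
jar well [ 456.5 -240.6]
balance left-front top [ 523.1 -382.8]
bal low corner [ 512.7 -542.4]
[ 466.82348755 -286.75398117] [ 455.2133315  -233.50499736]
```

```bash
python3 -m handwheel '[[0.009,0.005,0.15,0,0,0],[0,0,0.25,0,0,0],[0,0,0.25,0,0,0],[0,0,0.2,0,0,0],[0,0,0.1,0,0,0],[0,0,0,0,0,0],[0,0,0,0,0,0]]' 0.7
python3 -m handwheel '[[0,0,0,0,0,0],[0,0,0,0,0,0],[0,0,0,0,0,0],[0,0,0,0,0,0],[0,0,0,0,0,0],[0,0,0,0,0,0]]' 0
python3 - <<'E'
from h import *
c=capture("wrist");cv2.imwrite("pics/w1.png",c["img"][:,:,::-1])
E
```

```text
clock: 3.3
tcp_pos: [460.9, -435.6, 19.2]
eef_rot: [[-0.21, 0.978, 0.001], [0.978, 0.21, -0.001], [-0.001, 0.001, -1.0]]
contact_force: [0.0, -0.4, 0.1]
finger_gap: 59.6
gripper_force: 0.0
clock: 4.05
tcp_pos: [461.6, -435.3, 20.0]
eef_rot: [[-0.211, 0.978, 0.002], [0.978, 0.211, -0.002], [-0.002, 0.001, -1.0]]
contact_force: [-0.8, 0.5, 6.7]
finger_gap: 37.0
gripper_force: 55.7
```

View pics/w1.png

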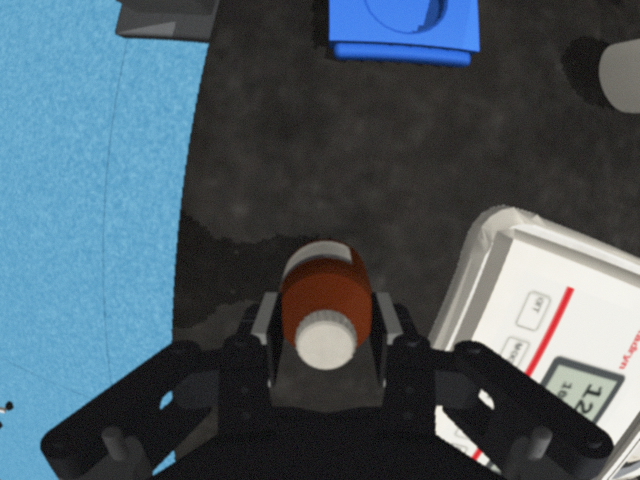

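Run:
```python
from h import *
s=get_state();c=capture("wrist")
w=lambda u,v,z:(s["eef_rot"][:2,:2].T@(wray(c,s,u,v,z)-s["tcp_pos"][:2])).round(1)
print("cap top rel tool",w(325,340,72),"cap edges",w(295,340,72),w(356,340,72),"pad inner tips",w(278,295,25),w(371,295,25), w(326,240,3))
```

```text
cap top rel tool [ 3.7 -0.9] cap edges [  3.6 -11.4] [ 3.6 10. ] pad inner tips [ -0.5 -23.2] [-0.6 20.8] [20.1 -0.4]
```

```bash
python3 -m handwheel '[[0,0,-0.05,0,0,0],[0,0,-0.15,0,0,0],[0,0,-0.25,0,0,0],[0,0,-0.1,0,0,0],[0.2,0.09,0,0,0,0],[0.2,0.09,0,0,0,0],[0,0,0,0,0,0],[0,0,0,0,0,0]]'
python3 - <<'E'
from h import *
s=get_state();c=capture("wrist");np.savez("w2.npz",img=c["img"],p=s["tcp_pos"],R=s["eef_rot"]);cv2.imwrite("pics/w2.png",c["img"][:,:,::-1])
E
```

```text
clock: 5.15
tcp_pos: [479.2, -349.3, 129.0]
eef_rot: [[-0.211, 0.977, 0.0], [0.977, 0.211, -0.001], [-0.001, 0.0, -1.0]]
contact_force: [0.1, -1.0, -0.8]
finger_gap: 36.6
gripper_force: 55.2
```

View pics/w2.png

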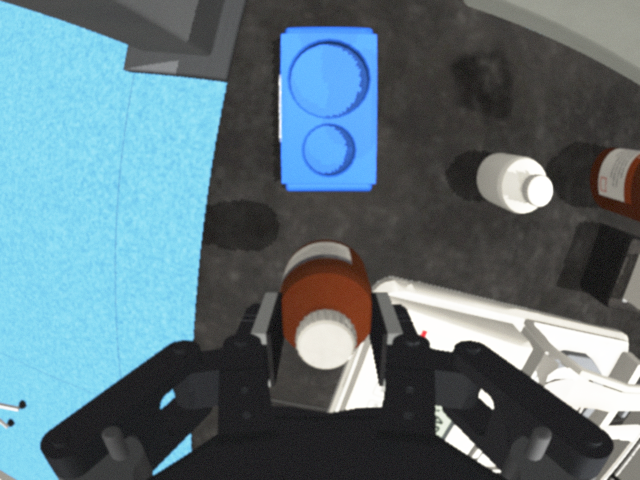

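Amber is held upright; blue wells at (329,79) and (329,149), white jar cap at (539,190).

Run:
```python
from h import *
s=get_state();c=capture("wrist")
h=cv2.cvtColor(c["img"],cv2.COLOR_RGB2HSV);m=((h[...,0]>100)&(h[...,0]<125)&(h[...,1]>150)).astype(np.uint8);m[:, :260]=0;m[:,400:]=0;m[220:]=0
P=max(cv2.findContours(m,0,2)[0],key=cv2.contourArea);b=cv2.boxPoints(cv2.minAreaRect(P));print(b)
w=[wray(c,s,*p,16) for p in b];print(w,"centre",np.mean(w,0))
W1,W2=wray(c,s,329,79,15),wray(c,s,329,149,15);print("wells",W1,W2,"vs",T['amberW'],T['weightW'])
d=W1-W2;print(np.hypot(*d),"axis deg",np.degrees(np.arctan2(-d[0],d[1])))
print("wj",wray(c,s,539,190,72)); print("held cap rel", s["eef_rot"][:2,:2].T@(wray(c,s,325,340,72+109)-s["tcp_pos"][:2]))
```

```text
[[280.  25.]
 [377.  25.]
 [377. 190.]
 [280. 190.]]
[array([ 411.9, -202.5]), array([ 482. , -187.3]), array([ 509.3, -310.9]), array([ 437.7, -326.3])] centre [ 460.225 -256.75 ]
wells [ 456.3 -237.1] [ 467.4 -288.6] vs [ 455.2133315  -233.50499736] [ 466.82348755 -286.75398117]
52.68263471012058 axis deg 12.163120032190921
wj [ 609.1 -277.1]
held cap rel [ 3.74195408 -0.72525672]
```

```bash
python3 -m handwheel '[[0.2,0,0,0,0,0],[0.2,0.005,0,0,0,0],[0.166,0,0,0,0,0],[0,0,0,0,0,0],[0,0,0.2,0,0,0],[0,0,0.2,0,0,0],[0,0,0.08,0,0,0],[0,0,0.02,0,0,0],[0,0,0.01,0,0,0],[0,0,0,0,0,0]]'
python3 -c "
from h import *
go((456.2,-238.4),25.5)"
```

```text
clock: 6.5
tcp_pos: [456.7, -238.5, 26.9]
eef_rot: [[-0.21, 0.978, 0.001], [0.978, 0.21, -0.001], [-0.001, 0.001, -1.0]]
contact_force: [-0.6, 0.6, -0.6]
finger_gap: 36.6
gripper_force: 55.3
delta/200 tool [ 0.001 -0.003  0.007] yaw err/90 -0.0018 tcp [ 456.7 -238.5   26.9] gap 36.6 tilt [ 0.001 -0.001 -1.   ]
```

```bash
python3 -m handwheel '[[0,0,0.005,0,0,0],[0,0,0.005,0,0,0],[0,0,0,0,0,0]]'
python3 -m handwheel '[[0,0,0,0,0,0],[0,0,0,0,0,0],[0,0,0,0,0,0],[0,0,0,0,0,0]]' 0.68
python3 -m handwheel '[[0,0,-0.05,0,0,0],[0,0,-0.2,0,0,0],[0,0,-0.3,0,0,0],[0,0,-0.2,0,0,0],[0,0,0,0,0,0],[0,0,0,0,0,0]]'
python3 - <<'E'
from h import *
s=get_state();c=capture("wrist");cv2.imwrite("pics/w3.png",c["img"][:,:,::-1])
go((609.5,-277),200)
E
```

```text
clock: 6.88
tcp_pos: [456.7, -238.5, 25.0]
eef_rot: [[-0.211, 0.978, 0.001], [0.978, 0.211, -0.001], [-0.001, 0.001, -1.0]]
contact_force: [-1.5, -1.3, 5.2]
finger_gap: 37.0
gripper_force: 57.3
clock: 7.38
tcp_pos: [456.2, -237.8, 24.2]
eef_rot: [[-0.211, 0.977, -0.0], [0.977, 0.211, 0.0], [0.0, -0.0, -1.0]]
contact_force: [-0.0, -0.5, -0.9]
finger_gap: 58.2
gripper_force: 0.0
clock: 8.12
tcp_pos: [455.9, -237.9, 174.3]
eef_rot: [[-0.211, 0.978, -0.0], [0.978, 0.211, -0.0], [-0.0, -0.0, -1.0]]
contact_force: [-0.2, 0.2, -0.9]
finger_gap: 58.2
gripper_force: 0.0
delta/200 tool [-0.354  0.711 -0.133] yaw err/90 -0.0014 tcp [ 455.6 -237.8  173.7] gap 57.7 tilt [-0.001  0.    -1.   ]
```

View pics/w3.png

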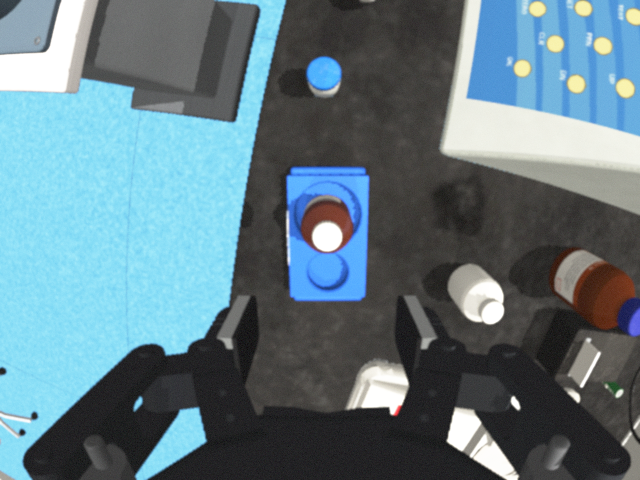

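Amber stands in its well, with its cap at (327,236). The white jar cap is at (491,311) and the blue vial cap at (323,74). I'll check offsets.

Run:
```python
from h import *
s=get_state();c=capture("wrist")
h=cv2.cvtColor(c["img"],cv2.COLOR_RGB2HSV);m=((h[...,0]>100)&(h[...,0]<125)&(h[...,1]>150)).astype(np.uint8);m[:, :270]=0;m[:,390:]=0;m[:150]=0;m[320:]=0
P=max(cv2.findContours(m,0,2)[0],key=cv2.contourArea);b=cv2.boxPoints(cv2.minAreaRect(P))
C=np.mean([wray(c,s,*p,16) for p in b],0);print("tray",C)
R=np.c_[tx,ty]
for n,u,v,z in [("amber",327,236,77),("weightwell",327,270,16),("wj",491,311,72),("bvial",323,73,55)]:
    w=wray(c,s,u,v,z);print(n,w,R.T@(w-C))
```

```text
tray [ 459.925 -255.05 ]
amber [ 455.6 -237.5] [-0.48703883 18.06850625]
weightwell [ 466.1 -285.8] [ -0.51742796 -31.35961405]
wj [ 607.8 -273.9] [140.46499154 -49.91917745]
bvial [ 427.3 -120.4] [ -3.19157035 138.50930295]
```

```bash
python3 -m handwheel '[[-0.1,0.2,0,0,0,0],[-0.1,0.2,0,0,0,0],[-0.1,0.2,0,0,0,0],[-0.043,0.105,0,0,0,0],[0,0,0,0,0,0],[0,0,0,0,0,0]]' 0.8
python3 - <<'E'
from h import *
s=get_state();c=capture("wrist");cv2.imwrite("pics/w4.png",c["img"][:,:,::-1])
go((608.3,-275),20)
E
```

```text
clock: 8.98
tcp_pos: [607.4, -275.0, 173.2]
eef_rot: [[-0.211, 0.977, -0.002], [0.977, 0.211, 0.001], [0.001, -0.002, -1.0]]
contact_force: [-0.8, -0.3, -0.1]
finger_gap: 68.5
gripper_force: 0.0
delta/200 tool [-0.001  0.006  0.768] yaw err/90 -0.0015 tcp [ 607.4 -275.1  173.6] gap 68.8 tilt [-0.002  0.    -1.   ]
```

View pics/w4.png

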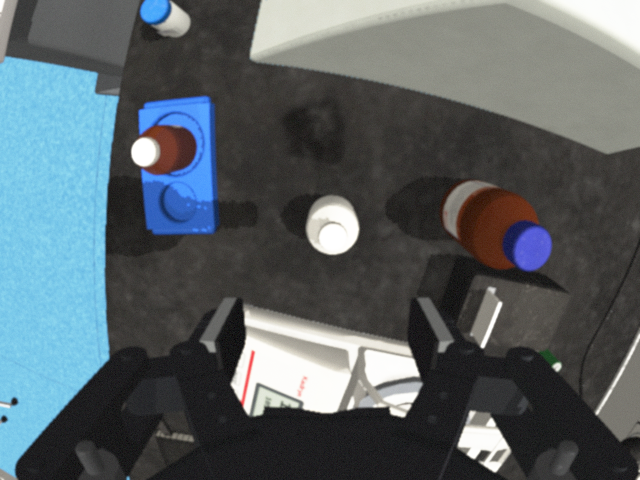

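The cap is at (332,237), centred between the fingers. I'll check its ray and the balance edge.

Run:
```python
from h import *
s=get_state();c=capture("wrist")
w=lambda u,v,z:(s["eef_rot"][:2,:2].T@(wray(c,s,u,v,z)-s["tcp_pos"][:2])).round(1)
print("cap",w(332,237,72),"bal",[(z,w(250,307,z),w(350,330,z),w(410,345,z)) for z in (0,50,100)],"bottle side",w(450,205,40),w(425,270,80))
```

```text
cap [-1.9  3.7] bal [(0, array([-96.4, -78.9]), array([-122.3,   24.1]), array([-142.9,   89.9])), (50, array([-71.4, -67.3]), array([-93.5,  20.5]), array([-111.1,   76.6])), (100, array([-46.5, -55.6]), array([-64.8,  16.9]), array([-79.3,  63.3]))] bottle side [ 17.5 103.9] [-25.6  74.5]
```

```bash
python3 -m handwheel '[[0,0.015,0.18,0,0,0],[0,0,0.25,0,0,0],[0,0,0.2,0,0,0],[0,0,0.1,0,0,0],[0,0,0.038,0,0,0],[0,0,0,0,0,0],[0,0,0,0,0,0]]'
python3 -m handwheel '[[0,0,0,0,0,0],[0,0,0,0,0,0],[0,0,0,0,0,0],[0,0,0,0,0,0],[0,0,0,0,0,0]]' 0
python3 -m handwheel '[[0,0,-0.05,0,0,0],[0,0,-0.15,0,0,0],[0,0,-0.25,0,0,0],[0,0,-0.25,0,0,0],[0,0,-0.2,0,0,0],[0,0,0,0,0,0],[0,0,0,0,0,0]]'
python3 -c "
from h import *
go(T['whiteW'],200)"
```

```text
clock: 9.95
tcp_pos: [612.5, -274.9, 22.2]
eef_rot: [[-0.211, 0.978, 0.002], [0.978, 0.211, -0.001], [-0.001, 0.002, -1.0]]
contact_force: [0.2, -0.3, 0.8]
finger_gap: 68.3
gripper_force: 0.0
clock: 10.58
tcp_pos: [612.0, -275.0, 22.0]
eef_rot: [[-0.211, 0.978, 0.001], [0.978, 0.211, -0.001], [-0.001, 0.001, -1.0]]
contact_force: [-2.6, -0.2, 8.3]
finger_gap: 36.2
gripper_force: 57.7
clock: 11.45
tcp_pos: [611.0, -274.5, 200.4]
eef_rot: [[-0.211, 0.977, -0.001], [0.977, 0.211, 0.0], [0.0, -0.001, -1.0]]
contact_force: [-0.3, -0.3, -0.2]
finger_gap: 36.0
gripper_force: 57.4
delta/200 tool [ 2.81  -0.28   0.003] yaw err/90 -0.0013 tcp [ 611.  -274.5  200.4] gap 36.0 tilt [-0.001  0.    -1.   ]
```

```bash
python3 -m handwheel '[[0,-0.2,0,0,0,0],[0,-0.2,0,0,0,0],[0,-0.2,0,0,0,0],[0,-0.2,0,0,0,0],[0.1,0.02,0,0,0,0]]'
python3 -m handwheel '[[0.22,0.042,0,0,0,0],[0.22,0.042,0,0,0,0],[0.22,0.042,0,0,0,0],[0.22,0.042,0,0,0,0],[0.22,0.042,0,0,0,0],[0.22,0.042,0,0,0,0],[0.22,0.042,0,0,0,0],[0.22,0.042,0,0,0,0],[0.22,0.042,0,0,0,0],[0.1,0.02,0,0,0,0]]'
python3 -m handwheel '[[0,0,0,0,0,0],[0,0,0,0,0,0]]'
python3 - <<'E'
from h import *
s=get_state();c=capture("wrist");cv2.imwrite("pics/w5.png",c["img"][:,:,::-1])
go(T['whiteW'],27)
E
```

```text
clock: 12.08
tcp_pos: [450.5, -290.2, 199.3]
eef_rot: [[-0.205, 0.979, -0.004], [0.979, 0.205, -0.0], [0.001, -0.004, -1.0]]
contact_force: [1.5, 0.4, -0.3]
finger_gap: 36.4
gripper_force: 57.5
clock: 13.32
tcp_pos: [443.8, 139.0, 200.0]
eef_rot: [[-0.215, 0.977, -0.002], [0.977, 0.215, 0.001], [0.001, -0.001, -1.0]]
contact_force: [0.5, -1.3, -0.2]
finger_gap: 36.0
gripper_force: 57.5
clock: 13.58
tcp_pos: [444.5, 134.8, 200.1]
eef_rot: [[-0.211, 0.978, -0.001], [0.978, 0.211, -0.001], [-0.0, -0.002, -1.0]]
contact_force: [1.1, -0.5, 0.2]
finger_gap: 36.2
gripper_force: 57.5
delta/200 tool [0.636 0.102 0.866] yaw err/90 -0.002 tcp [444.7 134.5 200.2] gap 36.1 tilt [-0.001 -0.001 -1.   ]
```

View pics/w5.png

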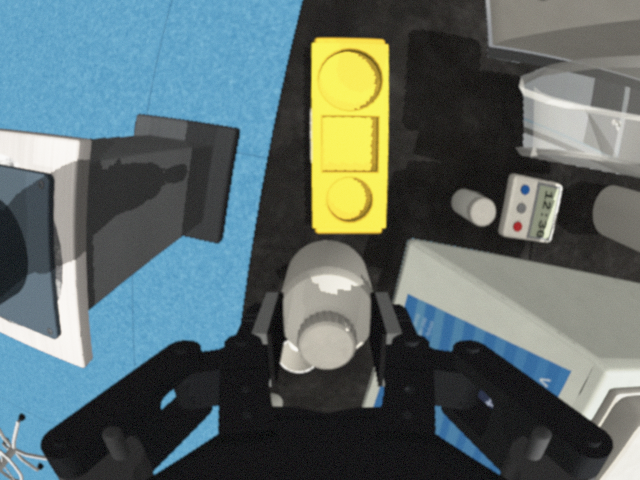

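Yellow tray wells: jar (350,80), square (349,143), vial (349,198).

Run:
```python
from h import *
s=get_state();c=capture("wrist")
h=cv2.cvtColor(c["img"],cv2.COLOR_RGB2HSV);m=((h[...,0]>20)&(h[...,0]<35)&(h[...,1]>120)).astype(np.uint8);m[:, :290]=0;m[:,410:]=0;m[250:]=0
P=max(cv2.findContours(m,0,2)[0],key=cv2.contourArea);b=cv2.boxPoints(cv2.minAreaRect(P));w=[wray(c,s,*p,16) for p in b];print(b.round(),w,np.mean(w,0))
for n,u,v in [('whiteW',350,80),('crucibleW',349,143),('bvialW',349,198)]: print(n,wray(c,s,u,v,16),T[n])
```

```text
[[309.  36.]
 [389.  36.]
 [389. 234.]
 [309. 234.]] [array([393.2, 295.5]), array([465.5, 312.8]), array([508.8, 125.7]), array([432.3, 109.2])] [449.95 210.8 ]
whiteW [439.1 261.3] [437.80287433 262.97193823]
crucibleW [450.9 202.9] [450.90424309 202.8836354 ]
bvialW [462.4 152. ] [462.30136876 150.61169717]
```

```bash
python3 -m handwheel '[[0.2,0.034,0,0,0,0],[0.2,0.034,0,0,0,0],[0.2,0.034,0,0,0,0],[0.036,0,0,0,0,0],[0,0,0,0,0,0],[0,0,0.25,0,0,0],[0,0,0.25,0,0,0],[0,0,0.25,0,0,0],[0,0,0.09,0,0,0],[0,0,0.01,0,0,0]]'
python3 -m handwheel '[[0,0,0,0,0,0]]'
python3 -c "
from h import *
go(T['whiteW'],27)"
```

```text
clock: 14.92
tcp_pos: [437.8, 261.8, 29.7]
eef_rot: [[-0.209, 0.978, -0.002], [0.978, 0.209, -0.002], [-0.002, -0.002, -1.0]]
contact_force: [0.8, 0.3, -0.3]
finger_gap: 35.8
gripper_force: 57.6
clock: 15.05
tcp_pos: [438.8, 263.4, 31.4]
eef_rot: [[-0.21, 0.978, 0.001], [0.978, 0.21, 0.0], [-0.0, 0.001, -1.0]]
contact_force: [0.2, -0.4, -0.2]
finger_gap: 36.3
gripper_force: 57.6
delta/200 tool [-0.001 -0.005  0.022] yaw err/90 -0.0023 tcp [438.8 263.4  31.4] gap 36.3 tilt [ 0.001  0.    -1.   ]
```

Now lower slowly and release.

```bash
python3 -m handwheel '[[0,0,0.01,0,0,0],[0,-0.003,0.005,0,0,0],[0,0,0.005,0,0,0],[0,0,0,0,0,0],[0,0,0,0,0,0]]'
python3 -m handwheel '[[0,0,0.005,0,0,0],[0,0,0,0,0,0]]'
```

```text
clock: 15.68
tcp_pos: [437.7, 263.9, 27.0]
eef_rot: [[-0.211, 0.978, 0.001], [0.978, 0.211, -0.0], [-0.0, 0.001, -1.0]]
contact_force: [0.5, -1.5, 5.5]
finger_gap: 36.1
gripper_force: 59.2
clock: 15.92
tcp_pos: [437.8, 264.0, 26.8]
eef_rot: [[-0.211, 0.978, 0.001], [0.978, 0.211, -0.0], [-0.0, 0.001, -1.0]]
contact_force: [-1.8, -3.0, 18.2]
finger_gap: 36.0
gripper_force: 62.4
```

```bash
python3 -m handwheel '[[0,0,0,0,0,0],[0,0,0,0,0,0],[0,0,0,0,0,0],[0,0,0,0,0,0]]' 0.68
python3 -m handwheel '[[0,0,-0.05,0,0,0],[0,0,-0.2,0,0,0],[0,0,-0.3,0,0,0],[0,0,-0.1,0,0,0],[0,0,0,0,0,0]]'
python3 -c "
from h import *
go(T['weight'],140)"
```

```text
clock: 16.42
tcp_pos: [437.3, 264.0, 25.6]
eef_rot: [[-0.211, 0.977, -0.0], [0.977, 0.211, -0.0], [0.0, -0.0, -1.0]]
contact_force: [-0.1, -0.3, 0.7]
finger_gap: 58.3
gripper_force: 0.0
clock: 17.05
tcp_pos: [438.3, 264.6, 157.9]
eef_rot: [[-0.211, 0.978, 0.003], [0.978, 0.211, 0.002], [0.001, 0.004, -1.0]]
contact_force: [-0.6, -0.5, 0.0]
finger_gap: 57.8
gripper_force: 0.0
delta/200 tool [-0.984 -0.247  0.087] yaw err/90 -0.0016 tcp [438.3 264.6 157.9] gap 57.8 tilt [ 0.003  0.002 -1.   ]
```

```bash
python3 -m handwheel '[[-0.2,-0.05,0,0,0,0],[-0.2,-0.05,0,0,0,0],[-0.2,-0.05,0,0,0,0],[-0.2,-0.05,0,0,0,0],[-0.184,-0.047,0.05,0,0,0],[0,0,0,0,0,0],[0,0,0,0,0,0]]' 0.6
python3 - <<'E'
from h import *
s=get_state();c=capture("wrist");cv2.imwrite("pics/w6.png",c["img"][:,:,::-1])
go(T['weight'],140)
E
```

```text
clock: 17.92
tcp_pos: [430.4, 61.6, 145.4]
eef_rot: [[-0.211, 0.978, -0.001], [0.978, 0.211, 0.0], [0.001, -0.001, -1.0]]
contact_force: [-0.1, -0.4, 0.5]
finger_gap: 51.4
gripper_force: 0.0
delta/200 tool [-0.002  0.004  0.028] yaw err/90 -0.0007 tcp [430.6  62.1 145.6] gap 51.2 tilt [-0.     0.001 -1.   ]
```

View pics/w6.png

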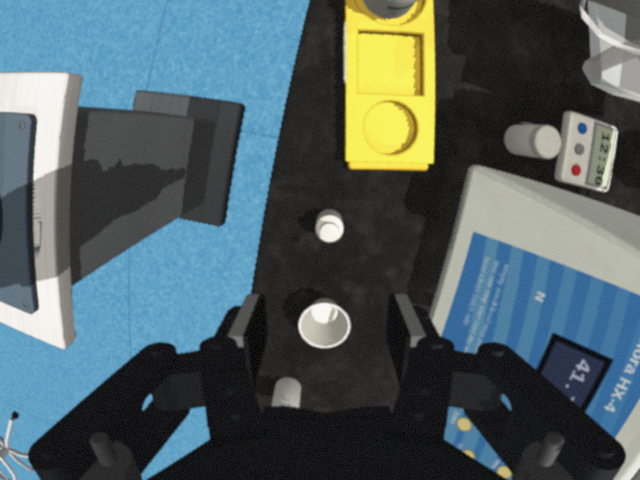

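Weight knob at (328,230), crucible rim centre (325,325), analyser edge at about (435,320).

Run:
```python
from h import *
s=get_state();c=capture("wrist")
w=lambda u,v,z:(s["eef_rot"][:2,:2].T@(wray(c,s,u,v,z)-s["tcp_pos"][:2])).round(1)
print("knob",w(328,231,38),wray(c,s,328,231,38),"cruc",w(325,325,32),wray(c,s,325,325,32),"analyser",[(z,w(470,170,z),w(435,310,z)) for z in (0,60,120)])
```

```text
knob [1.2 1. ] [431.3  63.5] cruc [-82.7  -1.5] [446.7 -19. ] analyser [(0, array([ 47.1, 125.3]), array([-86.6, 103.9])), (60, array([ 51.9, 101. ]), array([-55.9,  83.8])), (120, array([56.8, 76.7]), array([-25.1,  63.5]))]
```

```bash
python3 -m handwheel '[[0.005,0.005,0.2,0,0,0],[0,0,0.2,0,0,0],[0,0,0.15,0,0,0],[0,0,0.08,0,0,0],[0,0,0.028,0,0,0],[0,0,0,0,0,0],[0,0,0,0,0,0]]' 0.5
python3 -m handwheel '[[0,0,0,0,0,0],[0,0,0,0,0,0],[0,0,0,0,0,0],[0,0,0,0,0,0],[0,0,0,0,0,0]]' 0
python3 -m handwheel '[[0,0,-0.03,0,0,0],[0,0,-0.1,0,0,0],[0,0,-0.25,0,0,0],[0,0,-0.25,0,0,0],[0,0,-0.2,0,0,0],[0,0,0,0,0,0],[0,0,0,0,0,0]]'
python3 -c "
from h import *
go(T['weightW'],180)"
```

```text
clock: 18.9
tcp_pos: [431.9, 62.7, 14.8]
eef_rot: [[-0.211, 0.977, 0.001], [0.977, 0.211, 0.0], [0.0, 0.001, -1.0]]
contact_force: [0.3, 0.4, -0.8]
finger_gap: 42.8
gripper_force: 0.0
clock: 19.52
tcp_pos: [431.4, 62.4, 14.1]
eef_rot: [[-0.211, 0.978, -0.0], [0.978, 0.211, -0.0], [-0.0, -0.0, -1.0]]
contact_force: [-0.0, -0.5, 1.3]
finger_gap: 0.3
gripper_force: 0.4
clock: 20.4
tcp_pos: [431.0, 62.1, 179.9]
eef_rot: [[-0.211, 0.978, -0.0], [0.978, 0.211, -0.0], [-0.0, -0.0, -1.0]]
contact_force: [-0.3, -0.1, 0.5]
finger_gap: -0.3
gripper_force: 0.0
delta/200 tool [-1.743 -0.193  0.   ] yaw err/90 -0.0016 tcp [431.   62.1 179.9] gap -0.3 tilt [-0. -0. -1.]
```

Run:
```python
from h import *
s=get_state();c=capture("wrist");cv2.imwrite("pics/w7.png",c["img"][:,:,::-1])
```

View pics/w7.png

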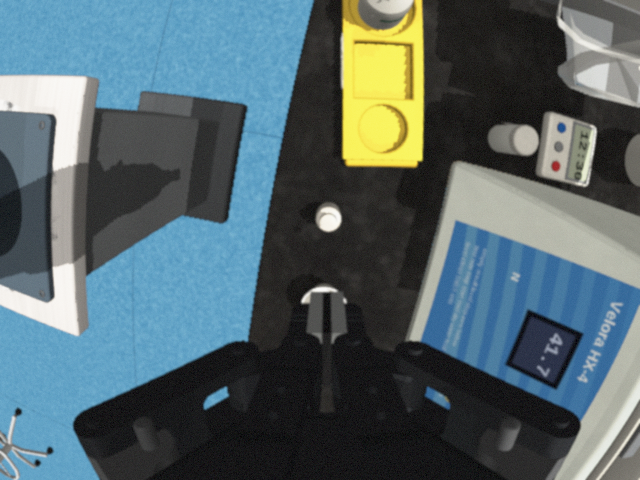

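The weight still stands, at (328,217); the fingers slipped off it. I'll re-measure from both cameras.

Run:
```python
from h import *
s=get_state();c=capture("wrist");g=cv2.cvtColor(c["img"],cv2.COLOR_RGB2GRAY)
m=(g>110).astype(np.uint8);m[:195]=0;m[240:]=0;m[:,:308]=0;m[:,348:]=0
n,l,st,ce=cv2.connectedComponentsWithStats(m);i=1+np.argmax(st[1:,4]);print(ce[i],st[i])
w=lambda u,v,z:(s["eef_rot"][:2,:2].T@(wray(c,s,u,v,z)-s["tcp_pos"][:2])).round(1)
print("knob",w(328,217,38),"base nearside",w(328,231,25),w(315,217,25),w(342,217,25))
cv2.imwrite("pics/w8.png",np.hstack([cv2.resize(c["img"][170:250,280:380],None,fx=4,fy=4,interpolation=2)])[:,:,::-1])
```

```text
[328.98895028 218.50460405] [317 206  25  26 543]
knob [4.4 0.9] base nearside [-11.2   0.9] [  1.5 -10.5] [ 1.5 13.3]
```

View pics/w8.png

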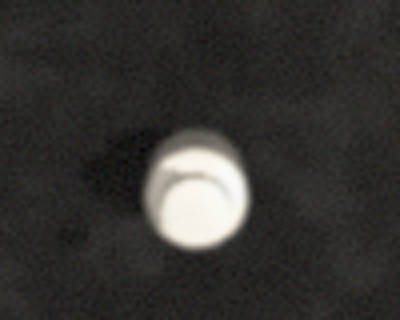

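Run:
```python
from h import *
s=get_state();c=capture("wrist")
w=lambda u,v,z:(s["eef_rot"][:2,:2].T@(wray(c,s,u,v,z)-s["tcp_pos"][:2])).round(1)
print("knob",w(328.7,222.5,38),wray(c,s,328.7,222.5,38),"body top (329,218.5)",w(329.5,219,25),"far base edge",w(329,202.5,0),"near", w(328,231,25))
c=capture("top");im=c["img"];p=proj(c,(431,63,30));print(p)
x,y=map(int,p);cv2.imwrite("pics/t2.png",cv2.resize(im[y-40:y+40,x-50:x+50],None,fx=6,fy=6,interpolation=2)[:,:,::-1])
```

```text
knob [-0.3  1.4] [432.1  62.2] body top (329,218.5) [-0.2  2.2] far base edge [10.   1.8] near [-11.1   0.8]
[283.39357057 284.64782962]
```

View pics/t2.png

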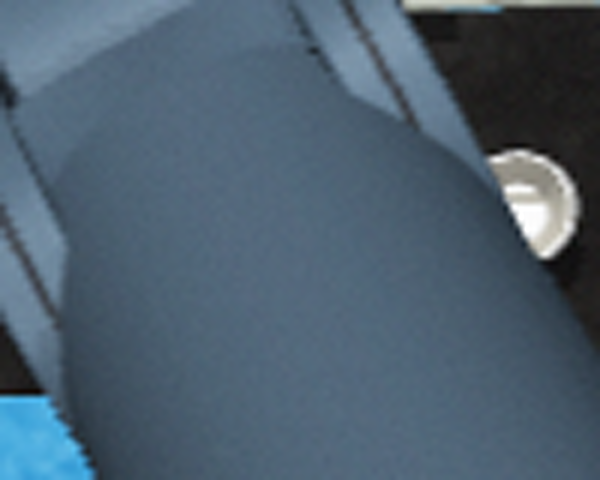

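The weight hasn't moved, and the tips show at row 292 where a tip at the TCP would show at about 268. So the fingertips really end about 25 mm above the reported TCP, which also explains the jars reading 36 mm on the taper. I'll go lower.

```bash
python3 -m handwheel '[[0,0.005,0,0,0,0],[0,0,0,0,0,0],[0,0,0.2,0,0,0],[0,0,0.2,0,0,0],[0,0,0.2,0,0,0],[0,0,0.2,0,0,0],[0,0,0.06,0,0,0],[0,0,0.05,0,0,0],[0,0,0,0,0,0]]' 0.5
python3 -m handwheel '[[0,0,0.02,0,0,0],[0,0,0.02,0,0,0],[0,0,0,0,0,0]]'
```

```text
clock: 21.72
tcp_pos: [432.7, 62.7, -1.6]
eef_rot: [[-0.211, 0.978, 0.001], [0.978, 0.211, -0.0], [-0.0, 0.0, -1.0]]
contact_force: [0.0, -0.2, 0.8]
finger_gap: 42.9
gripper_force: 0.0
clock: 22.1
tcp_pos: [432.4, 62.5, -9.9]
eef_rot: [[-0.211, 0.978, 0.0], [0.978, 0.211, -0.0], [-0.0, 0.0, -1.0]]
contact_force: [-0.2, -0.4, 0.6]
finger_gap: 42.9
gripper_force: 0.0
```

```bash
python3 -m handwheel '[[0,0,0,0,0,0],[0,0,0,0,0,0],[0,0,0,0,0,0],[0,0,0,0,0,0],[0,0,0,0,0,0]]' 0
```

```text
clock: 22.72
tcp_pos: [432.6, 62.6, -9.5]
eef_rot: [[-0.211, 0.978, 0.001], [0.978, 0.211, -0.0], [-0.0, 0.001, -1.0]]
contact_force: [-0.3, 0.2, 6.3]
finger_gap: 18.5
gripper_force: 58.4
```

The weight is gripped. The gripper body will pass close to the amber cap, so I'll place the weight 4–5 mm toward -y in its well.

```bash
python3 -m handwheel '[[0,0,-0.03,0,0,0],[0,0,-0.1,0,0,0],[0,0,-0.25,0,0,0],[0,0,-0.25,0,0,0],[0,0,-0.07,0,0,0],[-0.2,-0.02,0,0,0,0],[-0.2,-0.02,0,0,0,0],[-0.2,-0.02,0,0,0,0],[-0.2,-0.02,0,0,0,0],[-0.2,-0.02,0,0,0,0]]'
python3 -m handwheel '[[-0.2,-0.03,0,0,0,0],[-0.2,-0.03,0,0,0,0],[-0.2,-0.03,0,0,0,0],[-0.1,0,0,0,0,0],[0,0,0,0,0,0],[0,0,0,0,0,0]]'
python3 - <<'E'
from h import *
go(BT-37*ty,-3)
s=get_state();c=capture("wrist");cv2.imwrite("pics/w9.png",c["img"][:,:,::-1])
E
```

```text
clock: 23.98
tcp_pos: [454.5, -138.4, 129.6]
eef_rot: [[-0.211, 0.978, -0.001], [0.978, 0.211, 0.0], [0.0, -0.001, -1.0]]
contact_force: [0.3, 0.9, -1.3]
finger_gap: 18.6
gripper_force: 58.9
clock: 24.72
tcp_pos: [467.0, -276.0, 129.9]
eef_rot: [[-0.213, 0.977, -0.0], [0.977, 0.213, 0.001], [0.001, -0.0, -1.0]]
contact_force: [-0.2, 0.6, -0.8]
finger_gap: 18.4
gripper_force: 58.9
delta/200 tool [-0.076 -0.012  0.664] yaw err/90 -0.0003 tcp [ 467.  -276.   129.9] gap 18.4 tilt [-0.     0.001 -1.   ]
```

View pics/w9.png

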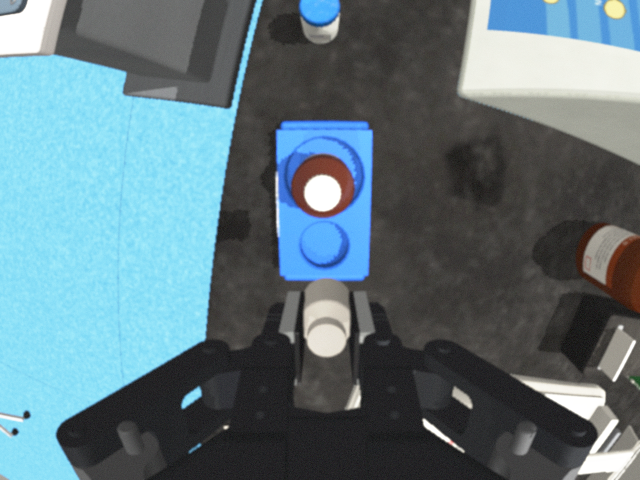

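The weight is held upright; the weight well is at (323,243) and the amber cap at (322,193). I'll lower it slowly and watch the force.

```bash
python3 -m handwheel '[[-0.076,-0.012,0,0,0,0],[0,0,0.2,0,0,0],[0,0,0.2,0,0,0],[0,0,0.15,0,0,0],[0,0,0.05,0,0,0],[0,0,0.02,0,0,0],[0,0,0,0,0,0]]'
python3 -c "
from h import *
go(BT-37*ty,-4.5)"
```

```text
clock: 25.65
tcp_pos: [468.4, -293.5, 6.9]
eef_rot: [[-0.211, 0.978, 0.001], [0.978, 0.211, -0.001], [-0.001, 0.001, -1.0]]
contact_force: [0.6, 0.3, -0.9]
finger_gap: 18.3
gripper_force: 58.9
delta/200 tool [ 0.012 -0.001  0.057] yaw err/90 -0.0014 tcp [ 468.4 -293.5    6.9] gap 18.3 tilt [ 0.001 -0.001 -1.   ]
```

```bash
python3 -m handwheel '[[0.01,0,0.015,0,0,0],[0,0,0.015,0,0,0],[0,0,0.01,0,0,0],[0,0,0,0,0,0],[0,0,0,0,0,0]]'
```

```text
clock: 26.28
tcp_pos: [467.4, -291.2, -1.9]
eef_rot: [[-0.211, 0.978, -0.0], [0.978, 0.211, 0.0], [0.0, 0.0, -1.0]]
contact_force: [0.9, -0.0, -0.5]
finger_gap: 19.0
gripper_force: 58.9
```

```bash
python3 -m handwheel '[[0,0,0.008,0,0,0],[0,0,0.006,0,0,0],[0,0,0,0,0,0]]'
```

```text
clock: 26.65
tcp_pos: [467.4, -291.2, -4.4]
eef_rot: [[-0.211, 0.978, 0.0], [0.978, 0.211, -0.0], [-0.0, 0.0, -1.0]]
contact_force: [-1.2, 1.1, 4.5]
finger_gap: 18.5
gripper_force: 59.4
```

```bash
python3 -m handwheel '[[0,0,0,0,0,0],[0,0,0,0,0,0],[0,0,0,0,0,0],[0,0,0,0,0,0]]' 0.45
python3 -m handwheel '[[0,0,-0.05,0,0,0],[0,0,-0.2,0,0,0],[0,0,-0.3,0,0,0],[0,0,-0.15,0,0,0],[0,0,0,0,0,0],[0,0,0,0,0,0]]'
python3 - <<'E'
from h import *
go(T['bvial'],140)
s=get_state();c=capture("wrist");cv2.imwrite("pics/w10.png",c["img"][:,:,::-1])
h=cv2.cvtColor(c["img"],cv2.COLOR_RGB2HSV);m=((h[...,0]>95)&(h[...,0]<125)&(h[...,1]>130)).astype(np.uint8);m[:,:290]=0;m[:,360:]=0;m[70:]=0
n,l,st,ce=cv2.connectedComponentsWithStats(m);i=1+np.argmax(st[1:,4]);print(ce[i],st[i],wray(c,s,*ce[i],55))
E
```

```text
clock: 27.15
tcp_pos: [467.4, -291.2, -4.7]
eef_rot: [[-0.211, 0.978, -0.0], [0.978, 0.211, 0.0], [0.0, -0.0, -1.0]]
contact_force: [0.5, -0.1, -0.6]
finger_gap: 38.3
gripper_force: 0.0
clock: 27.9
tcp_pos: [466.9, -291.1, 135.1]
eef_rot: [[-0.211, 0.978, -0.001], [0.978, 0.211, 0.0], [0.0, -0.001, -1.0]]
contact_force: [0.4, 0.5, -0.1]
finger_gap: 38.6
gripper_force: 0.0
delta/200 tool [ 0.881 -0.012 -0.025] yaw err/90 -0.0015 tcp [ 466.9 -291.1  135.1] gap 38.6 tilt [-0.001  0.    -1.   ]
[323.66836735   3.03571429] [309   0  31   9 196] [ 430.3 -131.7]
```

View pics/w10.png

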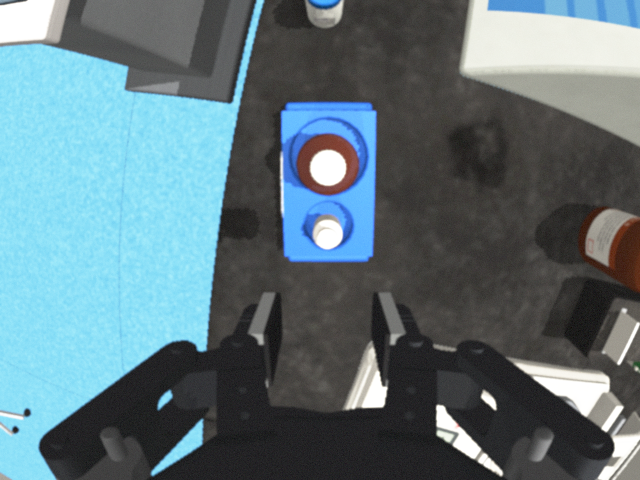

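The weight and amber jar both stand in their wells, with caps at (328,234) and (328,167). That was my 15th picture, one over the limit of 14, so from here on I check by numbers only. Next is the blue vial.

```bash
python3 -m handwheel '[[0.2,0,0,0,0,0],[0.2,0,0,0,0,0],[0.2,0,0,0,0,0],[0.2,0,0,0,0,0],[0.081,-0.012,0,0,0,0],[0,0,0,0,0,0],[0,0,0,0,0,0]]' 0.6
python3 - <<'E'
from h import *
go(T['bvial'],0)
s=get_state();c=capture("wrist")
h=cv2.cvtColor(c["img"],cv2.COLOR_RGB2HSV);m=((h[...,0]>100)&(h[...,0]<125)&(h[...,1]>130)).astype(np.uint8);m[:,:280]=0;m[:,375:]=0;m[:150]=0;m[290:]=0
n,l,st,ce=cv2.connectedComponentsWithStats(m)
for i in range(1,n):
    if st[i,4]>100: print(ce[i],st[i],wray(c,s,*ce[i],55))
E
```

```text
clock: 28.82
tcp_pos: [428.1, -120.7, 135.0]
eef_rot: [[-0.209, 0.978, -0.0], [0.978, 0.209, -0.0], [-0.0, -0.0, -1.0]]
contact_force: [-0.7, -0.3, 0.2]
finger_gap: 51.2
gripper_force: 0.0
delta/200 tool [ 0.007 -0.002  0.675] yaw err/90 -0.0024 tcp [ 428.1 -120.7  135. ] gap 51.2 tilt [-0. -0. -1.]
[326.72136752 239.94700855] [ 308  221   39   39 1170] [ 427.6 -118.8]
```

```bash
python3 -m handwheel '[[0.008,-0.003,0.2,0,0,0],[0,0,0.2,0,0,0],[0,0,0.18,0,0,0],[0,0,0.1,0,0,0],[0,0,0.015,0,0,0],[0,0,0,0,0,0],[0,0,0,0,0,0]]' 0.6
python3 -m handwheel '[[0,0,0,0,0,0],[0,0,0,0,0,0],[0,0,0,0,0,0],[0,0,0,0,0,0],[0,0,0,0,0,0]]' 0
python3 -m handwheel '[[0,0,-0.03,0,0,0],[0,0,-0.1,0,0,0],[0,0,-0.25,0,0,0],[0,0,-0.25,0,0,0],[0,0,-0.07,0,0,0],[0,0,0,0,0,0]]'
python3 -c "
from h import *
go(T['bvialW'],2)"
```

```text
clock: 29.75
tcp_pos: [427.5, -118.5, -2.9]
eef_rot: [[-0.21, 0.978, 0.001], [0.978, 0.21, -0.0], [-0.001, 0.001, -1.0]]
contact_force: [-0.1, 0.5, 0.1]
finger_gap: 51.1
gripper_force: 0.0
clock: 30.38
tcp_pos: [427.3, -118.3, -3.0]
eef_rot: [[-0.211, 0.978, 0.001], [0.978, 0.211, -0.001], [-0.001, 0.001, -1.0]]
contact_force: [-1.6, -0.2, 7.4]
finger_gap: 25.5
gripper_force: 58.4
clock: 31.12
tcp_pos: [427.2, -118.4, 136.9]
eef_rot: [[-0.21, 0.978, 0.002], [0.978, 0.21, -0.001], [-0.001, 0.001, -1.0]]
contact_force: [0.1, -0.0, -1.1]
finger_gap: 25.7
gripper_force: 59.0
delta/200 tool [1.279 0.453 0.674] yaw err/90 -0.0019 tcp [ 427.2 -118.4  136.9] gap 25.7 tilt [ 0.002 -0.001 -1.   ]
```

```bash
python3 -m handwheel '[[0.18,0.065,0,0,0,0],[0.18,0.065,0,0,0,0],[0.18,0.065,0,0,0,0],[0.18,0.065,0,0,0,0],[0.18,0.065,0,0,0,0],[0.18,0.065,0,0,0,0],[0.18,0.063,0,0,0,0],[0.02,0,0,0,0,0],[0,0,0,0,0,0],[0,0,0,0,0,0]]'
python3 - <<'E'
from h import *
go(T['bvialW'],2)
s=get_state();c=capture("wrist")
h=cv2.cvtColor(c["img"],cv2.COLOR_RGB2HSV);m=((h[...,0]>20)&(h[...,0]<35)&(h[...,1]>120)).astype(np.uint8)
P=max(cv2.findContours(m,0,2)[0],key=cv2.contourArea);print(cv2.boundingRect(P))
E
```

```text
clock: 32.38
tcp_pos: [461.2, 149.9, 135.6]
eef_rot: [[-0.21, 0.978, -0.001], [0.978, 0.21, -0.001], [-0.001, -0.002, -1.0]]
contact_force: [0.4, 0.1, -0.3]
finger_gap: 25.6
gripper_force: 59.0
delta/200 tool [0.003 0.007 0.668] yaw err/90 -0.0023 tcp [461.2 149.9 135.6] gap 25.6 tilt [-0.001 -0.001 -1.   ]
(280, 29, 98, 240)
```

```bash
python3 -m handwheel '[[0.003,0.006,0.2,0,0,0],[0,0,0.2,0,0,0],[0,0,0.15,0,0,0],[0,0,0.06,0,0,0],[0,0,0.025,0,0,0],[0,0,0.01,0,0,0],[0,0,0.005,0,0,0],[0,0,0,0,0,0],[0,0,0,0,0,0]]'
```

```text
clock: 33.55
tcp_pos: [462.8, 152.2, 6.6]
eef_rot: [[-0.211, 0.978, 0.001], [0.978, 0.211, 0.0], [0.0, 0.001, -1.0]]
contact_force: [0.8, -0.6, -0.4]
finger_gap: 25.6
gripper_force: 59.0
```

```bash
python3 -m handwheel '[[0,0,0.007,0,0,0],[0,0,0.003,0,0,0],[0,0,0,0,0,0],[0,0,0,0,0,0]]'
```

```text
clock: 34.05
tcp_pos: [462.6, 152.2, 4.3]
eef_rot: [[-0.211, 0.977, -0.0], [0.977, 0.211, 0.0], [0.0, -0.0, -1.0]]
contact_force: [-0.3, 0.5, -0.2]
finger_gap: 25.9
gripper_force: 59.0
```

```bash
python3 -m handwheel '[[0,0,0.006,0,0,0],[0,0,0.005,0,0,0],[0,0,0,0,0,0],[0,0,0,0,0,0]]'
```

```text
clock: 34.55
tcp_pos: [462.6, 152.2, 2.1]
eef_rot: [[-0.211, 0.978, 0.0], [0.978, 0.211, 0.0], [0.0, 0.0, -1.0]]
contact_force: [-0.6, 0.4, 1.1]
finger_gap: 25.6
gripper_force: 59.1
```

```bash
python3 -m handwheel '[[0,0,0.002,0,0,0],[0,0,0,0,0,0],[0,0,0,0,0,0],[0,0,0,0,0,0],[0,0,0,0,0,0]]' 0.5
python3 -m handwheel '[[0,0,-0.05,0,0,0],[0,0,-0.2,0,0,0],[0,0,-0.3,0,0,0],[0,0,-0.15,0,0,0],[0,0,0,0,0,0]]'
python3 -c "
from h import *
go((445.8,-20),140)"
```

```text
clock: 35.17
tcp_pos: [462.6, 152.2, 1.7]
eef_rot: [[-0.211, 0.978, -0.0], [0.978, 0.211, -0.0], [-0.0, -0.0, -1.0]]
contact_force: [-0.6, -0.7, -0.0]
finger_gap: 42.6
gripper_force: 0.0
clock: 35.8
tcp_pos: [463.8, 152.7, 144.4]
eef_rot: [[-0.21, 0.978, 0.005], [0.978, 0.21, 0.001], [0.0, 0.005, -1.0]]
contact_force: [-0.0, -0.9, -0.5]
finger_gap: 42.3
gripper_force: 0.0
delta/200 tool [-0.825 -0.27   0.021] yaw err/90 -0.0017 tcp [463.8 152.7 144.4] gap 42.3 tilt [ 0.005  0.001 -1.   ]
```

```bash
python3 -m handwheel '[[-0.2,-0.065,0,0,0,0],[-0.2,-0.065,0,0,0,0],[-0.2,-0.065,0,0,0,0],[-0.2,-0.065,0,0,0,0],[-0.025,-0.007,0.02,0,0,0],[0,0,0,0,0,0],[0,0,0,0,0,0]]' 0.85
python3 - <<'E'
from h import *
go((445.8,-20),-5)
s=get_state();c=capture("wrist");h=cv2.cvtColor(c["img"],cv2.COLOR_RGB2HSV)
m=((h[...,1]<60)&(h[...,2]>130)).astype(np.uint8);m[:,:280]=0;m[:,375:]=0;m[:180]=0;m[290:]=0
n,l,st,ce=cv2.connectedComponentsWithStats(m)
for i in range(1,n):
    if st[i,4]>100:
        x,y,w,hh,_=st[i];print(st[i],wray(c,s,x+w/2,y+hh/2,32))
E
```

```text
clock: 36.67
tcp_pos: [445.2, -19.0, 137.6]
eef_rot: [[-0.213, 0.977, -0.0], [0.977, 0.213, 0.001], [0.001, -0.0, -1.0]]
contact_force: [0.5, 0.4, 0.0]
finger_gap: 72.9
gripper_force: 0.0
delta/200 tool [-0.006  0.002  0.713] yaw err/90 -0.0002 tcp [445.2 -19.  137.6] gap 72.9 tilt [-0.     0.001 -1.   ]
[ 297  206   61   59 2771] [446.2 -20.7]
```

```bash
python3 -m handwheel '[[-0.006,0.003,0.2,0,0,0],[0,0,0.2,0,0,0],[0,0,0.2,0,0,0],[0,0,0.1,0,0,0],[0,0,0.03,0,0,0],[0,0,0,0,0,0],[0,0,0,0,0,0]]' 0.85
python3 -m handwheel '[[0,0,0,0,0,0],[0,0,0,0,0,0],[0,0,0,0,0,0],[0,0,0,0,0,0],[0,0,0,0,0,0]]' 0
python3 -m handwheel '[[0,0,-0.03,0,0,0],[0,0,-0.1,0,0,0],[0,0,-0.25,0,0,0],[0,0,-0.25,0,0,0],[0,0,-0.07,0,0,0],[0,0,0,0,0,0]]'
python3 -c "
from h import *
go(T['crucibleW'],-3)"
```

```text
clock: 37.6
tcp_pos: [446.6, -21.2, -7.5]
eef_rot: [[-0.211, 0.977, 0.001], [0.977, 0.211, 0.0], [-0.0, 0.001, -1.0]]
contact_force: [-0.3, 0.9, -0.3]
finger_gap: 72.7
gripper_force: 0.0
clock: 38.22
tcp_pos: [446.4, -21.6, -7.3]
eef_rot: [[-0.211, 0.978, 0.001], [0.978, 0.211, -0.001], [-0.001, 0.001, -1.0]]
contact_force: [-2.5, -0.9, 16.3]
finger_gap: 39.5
gripper_force: 58.2
clock: 38.98
tcp_pos: [446.3, -21.9, 132.2]
eef_rot: [[-0.21, 0.978, 0.002], [0.978, 0.21, -0.001], [-0.001, 0.002, -1.0]]
contact_force: [0.2, -0.3, -1.1]
finger_gap: 39.5
gripper_force: 60.5
delta/200 tool [1.095 0.257 0.675] yaw err/90 -0.002 tcp [446.3 -21.9 132.2] gap 39.5 tilt [ 0.002 -0.001 -1.   ]
```

```bash
python3 -m handwheel '[[0.18,0.043,0,0,0,0],[0.18,0.043,0,0,0,0],[0.18,0.043,0,0,0,0],[0.18,0.043,0,0,0,0],[0.18,0.043,0,0,0,0],[0.18,0.042,0,0,0,0],[0.015,0,0,0,0,0],[0,0,0,0,0,0],[0,0,0,0,0,0]]'
python3 -m handwheel '[[0,0,0.2,0,0,0],[0,0,0.2,0,0,0],[0,0,0.15,0,0,0],[0,0,0.06,0,0,0],[0,0,0.02,0,0,0],[0,0,0.01,0,0,0],[0,0,0,0,0,0],[0,0,0,0,0,0]]'
python3 -c "
from h import *
go(T['crucibleW'],-2.5)"
```

```text
clock: 40.1
tcp_pos: [449.9, 202.0, 131.0]
eef_rot: [[-0.21, 0.978, -0.001], [0.978, 0.21, -0.001], [-0.001, -0.001, -1.0]]
contact_force: [-0.4, 0.3, 0.1]
finger_gap: 39.6
gripper_force: 60.5
clock: 41.1
tcp_pos: [450.5, 203.6, 4.3]
eef_rot: [[-0.211, 0.978, 0.001], [0.978, 0.211, 0.0], [0.0, 0.001, -1.0]]
contact_force: [-0.0, -0.2, -1.2]
finger_gap: 39.2
gripper_force: 60.5
delta/200 tool [-0.004  0.001  0.034] yaw err/90 -0.0016 tcp [450.5 203.6   4.3] gap 39.2 tilt [ 0.001  0.    -1.   ]
```

```bash
python3 -m handwheel '[[-0.004,0,0.012,0,0,0],[0,0,0.01,0,0,0],[0,0,0.006,0,0,0],[0,0,0,0,0,0],[0,0,0,0,0,0]]'
```

```text
clock: 41.72
tcp_pos: [450.2, 202.7, -1.9]
eef_rot: [[-0.211, 0.977, -0.0], [0.977, 0.211, 0.0], [0.0, -0.0, -1.0]]
contact_force: [-0.1, 0.1, -0.7]
finger_gap: 39.8
gripper_force: 60.5
```

```bash
python3 -m handwheel '[[0,0,0.005,0,0,0],[0,0,0.003,0,0,0],[0,0,0,0,0,0],[0,0,0,0,0,0]]'
```

```text
clock: 42.22
tcp_pos: [450.4, 202.8, -2.3]
eef_rot: [[-0.211, 0.977, 0.001], [0.977, 0.211, -0.0], [-0.0, 0.001, -1.0]]
contact_force: [-3.9, -3.0, 22.0]
finger_gap: 39.6
gripper_force: 62.2
```

```bash
python3 -m handwheel '[[0,0,0,0,0,0],[0,0,0,0,0,0],[0,0,0,0,0,0],[0,0,0,0,0,0]]' 0.7
python3 -m handwheel '[[0,0,-0.05,0,0,0],[0,0,-0.2,0,0,0],[0,0,-0.3,0,0,0],[0,0,-0.3,0,0,0],[-0.25,0,0,0,0,0],[-0.25,0,0,0,0,0],[-0.2,0.1,0,0,0,0],[0,0,0,0,0,0],[0,0,0,0,0,0]]'
python3 - <<'E'
from h import *
s=get_state();c=capture("wrist");print(s["tcp_pos"])
h=cv2.cvtColor(c["img"],cv2.COLOR_RGB2HSV);H,S,V=cv2.split(h)
m=((H>20)&(H<35)&(S>120)).astype(np.uint8);P=max(cv2.findContours(m,0,2)[0],key=cv2.contourArea)
b=cv2.boxPoints(cv2.minAreaRect(P));C=np.mean([wray(c,s,*p,16) for p in b],0);x,y,w,hh=cv2.boundingRect(P);print("tray",C,(x,y,w,hh))
R=np.c_[tx,ty]
def blobs(m,z,n):
    m=m.astype(np.uint8);k=np.zeros_like(m);k[max(y-20,0):y+hh,x-5:x+w+5]=m[max(y-20,0):y+hh,x-5:x+w+5]
    q,l,st,ce=cv2.connectedComponentsWithStats(k)
    for i in range(1,q):
        if st[i,4]>60: X,Y,W,E=st[i,:4];print(n,st[i],"tray xy",(R.T@(wray(c,s,X+W/2,Y+E/2,z)-C)).round(1))
blobs((H>100)&(H<125)&(S>130)&(V>80),60,"bluecap")
blobs((S<70)&(V>150),37,"white@37")
blobs((S<70)&(V>150),77,"white@77")
E
```

```text
clock: 42.72
tcp_pos: [450.2, 202.7, -3.7]
eef_rot: [[-0.211, 0.978, -0.0], [0.978, 0.211, -0.0], [0.0, -0.0, -1.0]]
contact_force: [0.7, -0.3, 0.7]
finger_gap: 59.6
gripper_force: 0.0
clock: 43.85
tcp_pos: [498.9, 70.6, 166.9]
eef_rot: [[-0.211, 0.977, -0.0], [0.977, 0.211, 0.001], [0.001, 0.0, -1.0]]
contact_force: [-1.1, 0.0, 0.7]
finger_gap: 60.0
gripper_force: 0.0
[498.90990468  70.63292173 166.87253472]
tray [454.825 186.8  ] (261, 0, 89, 162)
bluecap [285 102  34  33 889] tray xy [  0.8 -37.7]
white@37 [ 273   27   57   54 2024] tray xy [-1.  15.6]
white@77 [ 273   27   57   54 2024] tray xy [1.6 6.6]
```

```bash
python3 -m handwheel '[[-0.25,-0.05,-0.1,0,0,0],[-0.25,-0.05,-0.1,0,0,0],[-0.25,-0.05,0,0,0,0],[-0.25,-0.05,0,0,0,0],[-0.25,-0.05,0,0,0,0],[-0.25,0,0,0,0,0],[-0.25,0,0,0,0,0],[-0.25,0,0,0,0,0],[-0.25,0,0,0,0,0],[-0.25,0,0,0,0,0]]'
python3 -m handwheel '[[-0.25,0,0,0,0,0],[-0.25,0,0,0,0,0],[0,0,0,0,0,0],[0,0,0,0,0,0]]'
python3 - <<'E'
from h import *
c=capture("top");im=c["img"];h=cv2.cvtColor(im,cv2.COLOR_RGB2HSV);H,S,V=cv2.split(h);R=np.c_[tx,ty]
W=(S<60)&(V>140)
for n,m,xy,z,o in [("wjar",W,T['whiteW'],77,YT),("cruc",W,T['crucibleW'],37,YT),("bvial",(H>100)&(H<125)&(S>120),T['bvialW'],60,YT),("amber",W,BT+20*ty,77,BT),("weight",W,T['weightW'],43,BT),("whitevial",W,(580,174.6),55,None),("redvial",((H<8)|(H>172))&(S>150),(427,383),55,None)]:
    u,v=proj(c,(*xy,z)).astype(int);r=14;k=np.zeros(m.shape,np.uint8);k[v-r:v+r,u-r:u+r]=m[v-r:v+r,u-r:u+r]
    q,l,st,ce=cv2.connectedComponentsWithStats(k)
    for i in range(1,q):
        if st[i,4]>25: w=ray(c,*ce[i],z)[:2];print(n,st[i],w.round(1),None if o is None else (R.T@(w-o)).round(1))
E
```

```text
clock: 45.15
tcp_pos: [557.0, -428.9, 206.8]
eef_rot: [[-0.213, 0.977, 0.0], [0.977, 0.213, 0.001], [0.001, 0.001, -1.0]]
contact_force: [0.6, 0.4, 1.1]
finger_gap: 59.7
gripper_force: 0.0
clock: 45.65
tcp_pos: [578.1, -524.7, 206.2]
eef_rot: [[-0.213, 0.977, 0.0], [0.977, 0.213, 0.002], [0.002, 0.001, -1.0]]
contact_force: [-0.7, 0.7, 0.1]
finger_gap: 59.6
gripper_force: 0.0
wjar [187 273  19  18 263] [435.9 256.4] [-3.2 47.5]
cruc [214 268  18  19 266] [449.1 204.5] [-1.4 -6. ]
bvial [239 265  12  12 104] [461.8 150.8] [ -0.4 -61.2]
amber [410 267  11  10  78] [ 455.4 -237.8] [-0.7 17.7]
weight [429 265  10   9  70] [ 465.3 -287.9] [ -1.7 -33.3]
whitevial [230 216  11  10  90] [579.9 174.6] None
redvial [133 284  13  12 117] [419.2 392.3] None
```

All five items measure inside their wells and both spares are unmoved, so I'm handing in.

```bash
python3 -c "
from station import manip
print(manip.job_done())"
```

```text
the job is handed in; nothing more can be done
None
```

I handed in both kits at about 46 s of 128 s: the last top-camera measurement put all five items inside their wells and the two spare vials unmoved, but I viewed 15 pictures, one over the limit of 14.

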